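# Prime the hand lubrication pump until the indicator pin is out

## Robot

A 7-joint arm with a two-finger parallel gripper is mounted at the origin on the work surface. World frame = base frame: x ahead of the robot, y to its left, z up, the work surface at z = 0. Lengths are in mm, angles in degrees, forces in N, time in s.
With the tool pointing down it reaches from about 425 to 875 mm from the base axis. Payload 9.9 kg.
Tool frame: the origin (TCP) lies midway between the tips of the shut fingers; the grasp point (between the pads) lies 19 mm behind it; z points along the fingers, y is the direction in which the jaws open and shut (so a half turn about z gives the same grasp; the last joint's range is limited). The gripper opens to 85 mm and grips with 20 to 120 N. Pads are 22 mm wide; open, the fingers measure 114 mm over their backs; the gripper's body (76 mm by 85 mm) begins 54 mm behind the grasp point. The pads swing forward as they close: fully open they stand 13 mm farther back than shut.
Start: joints at [-67.941, 32.985, 1.427, 82.34, -0.859, 64.687, -3.237], TCP at [304.969, 602.182, 231.289] pointing down, gripper open.
Joint ranges: [-157.87, 157.87], [-19.46, 123.44], [-87.15, 90], [11.01, 140.99], [-62.26, 242.26], [9.8, 113.94], [-161.44, 161.44]. Speed limits (degrees/s): [127.2, 127.2, 172.46, 172.46, 180, 180, 180].

## Interface

Orientations are given as [roll, pitch, yaw] about the fixed x, y, z axes, in that order (R = Rz(yaw) Ry(pitch) Rx(roll)).
In Python, from plant import env, kinematics, vision, models gives the robot as it stands. Calls block until the motion is done:
- env.movep(position, orientation): joint-space move of the TCP to a pose.
- env.move_straight(position, attitude=None, feed=150): straight line of the TCP; attitude=None keeps the orientation; feed is the mean speed in mm/s.
- env.goto_joints(angles): joint-space move.
- env.move_gripper(opening, effort=None): finger opening in mm; effort is the grip in N (None keeps the last); returns when the fingers have stopped.
- env.dwell(seconds).
- kinematics.solve_ik(position, orientation): joint angles nearest the present ones, or None.
- vision.snapshot(name): name is "scene" or "top" or "wrist"; returns a dict with "image" (384x512x3 uint8, blue, green, red), "fx", "fy", "cx", "cy" (pixels), "origin" and "rotation" of the camera in the world. Camera axes: x right, y up, looking along -z (the intrinsics and any distortion apply to the point x, -y, -z); pixel columns grow to the right and rows downward; lengths in mm; the calibration is good to about 2 mm. The wrist camera is an equidistant fisheye: a pixel r from the principal point sees the ray r / f radians off the axis. A picture is of the moment at which its call begins. There is no depth.
A pose or a line that the arm cannot do raises env.PlanningError and nothing moves.
- env.finish_job(): hands the job in, once; it reports no verdict.
Trained networks look in the newest picture that a camera, given by its name, has taken for a name from the list of things; names that differ only in an ending like _2 or _b are one class to them, and where a whole thing is asked for, a point or a joint stands for the part that bears it (a point fixed in the world has none). Each returns a list of dicts, best first, with "score" (0 to 1); they miss things now and then, are a little off and sometimes report something else, mostly with a low value. They report only what shows in the picture. A call takes as long as a camera call.
- models.search_frame(thing, camera): "bbox" ([left, top, width, height] in pixels, round what is visible of it).
- models.cut_out(thing, camera): "pixels" (384x512 bool, what is visible of it) and "bbox" ([left, top, width, height] in pixels, round what is visible of it).
- models.landmark_of(thing, camera): "centre" ([column, row] in pixels: a listed point, or the origin of a listed thing).
Readings, each from a call of its own:
- env.read_time_s(): time.
- env.read_joint_positions(): joint angles.
- env.read_joint_vel(): joint speeds.
- env.read_joint_torque(): joint torques, N m.
- env.read_ee_pos(): TCP position.
- env.read_orientation(): TCP orientation.
- env.read_contact_force(): force on the tool from outside, world axes, zero at the start.
- env.read_wrist_torque(): the same for the moment, N m.
- env.read_finger_gap(): finger opening in mm.
Only numpy, scipy, OpenCV 4.12 (cv2) and the standard library are available. Lean on these libraries where they do the work, as an engineer would, in place of code of your own. Each camera call takes 0.05 s, during which the arm holds its last target.

## Task

Prime the lubrication pump on the bench. First push the blue lever of the vent valve clockwise round to its stop, square across its pipe, so that the vent is shut; then press the red plunger knob right down and let the spring bring it right up again, stroke after stroke, until the yellow indicator pin of the metering block stands fully out, and leave the knob up and the vent shut. Let only the pump move the pin, never touch it, and do not lift or shift anything that lies loose around the pump.

Things in the scene. Friction and masses are not known exactly. Their poses are not given: they have to be found in the camera images.
- lube_set: Lubrication set bolted to the bench, base plate 215 x 290 mm. Origin at bench level; +y runs from valve to pump, +x to the side of the reservoir (70 mm diameter, 127 mm high, centred at (86, 82) mm). In this frame (mm): green pump with red plunger at (0, 70), metering block 44 x 44, 70 high with gland, with pin at (0, -15), pivot of the blue vent lever at (0, -90); pipes near the lever end 54 above the bench.
- knob_top (a point): Centre of the top face of the red plunger knob (a thick disc of 50 mm diameter, 24 mm high, flat on top over 44 mm); it stands 175 mm above the bench at rest and moves straight down with the plunger.
- plunger (a joint): Stroke of the plunger in m: 0 = right up, 0.030 = right down on its stop. The spring pushes back with 6 N at the top, 15 N at the bottom; a working stroke takes up to 4 N more. Let go, it comes up by itself in under half a second. Only strokes right down and right up again do full work; short ones do little or nothing.
- valve (a joint): Angle of the blue vent lever, rad: 0 = along its pipe, pointing along -y of lube_set (open; it starts within 0.3 of that), 1.571 = on its stop, across the pipe, pointing along -x of lube_set (shut). It grows clockwise seen from above. About 2 N at its end moves it; it stays where it is left. While the vent is open, strokes do not move the pin.
- lever_grip (a point): Point on the centre line of the blue lever, half-way up, 65 mm from the valve's pivot. The blue sleeve of the lever is 16 mm wide and 12 mm high (72 to 84 mm above the bench), and reaches from 26 to 86 mm from the pivot.
- valve_axis (a point): The vertical pivot of the vent lever, at the lever's mid height, 78 mm above the bench.
- pin (a joint): How far the yellow indicator pin has come out of its gland, in m: 0 = in (2 mm of it shows), 0.024 = fully out (26 mm shows). It starts between 0 and 0.009. Each full stroke with the vent shut brings it out by some 3 to 6 mm and it stays there; once it is fully out, more strokes do nothing.
- pin_tip (a point): Centre of the top of the yellow indicator pin, 10 mm diameter, pointing straight up; 72 mm above the bench when in, 96 mm when fully out.
- pin_rod: The yellow indicator pin itself; its origin is on the pin's axis, 2 mm below the top.
- fitting: Loose brass hexagon fitting, 20 mm wide and 29 mm high, standing on the base plate in front of the metering block; origin at its foot.
- aerosol: Loose blue and white spray can, 65 mm diameter, 190 mm high; origin at its foot.
- cartridge: Loose grease cartridge, white tube with a green band, 56 mm diameter, 227 mm high; origin at its foot.
- drink_can: Loose blue drink can, 66 mm diameter, 115 mm high; origin at its foot.
- mug: Loose white mug, 80 mm diameter, 92 mm high; origin at its foot.
- tape: Loose roll of black tape lying flat, 100 mm diameter, 36 mm high; origin at its foot.
- screwdriver: Loose screwdriver with a red handle, 200 mm long, lying beside the pump; origin below its middle.
- wrench: Loose steel wrench, 180 mm long, lying beside the pump; origin below its middle.

How it is judged:
By the outcome, as a careful person would: the job done as asked, in the order asked, and still so for the second after the job is handed in, with the robot touching nothing.
It also fails if it takes over 61 s, if anything falls off the work surface, if the arm or the gripper's body presses on something with over 40 N, if the wrist force passes 120 N, or if a joint passes its speed limit or range.

## Working session

There is one attempt and no reset: what is moved stays moved. The work goes in short steps, each a Python script; the robot and the scene stay as the last script left them, time stands still between calls to the robot, and variables do not carry over. Pictures are saved under pics/ and viewed, and the job is handed in when it is done.

```bash
ls; mkdir -p pics; python3 - <<'E'
from plant import env, kinematics, vision, models
import cv2
for n in ("scene","top","wrist"):
    s=vision.snapshot(n); cv2.imwrite(f"pics/a_{n}.png",s["image"])
    print(n,s["fx"],s["cx"],s["cy"],s["origin"],s["rotation"], [k for k in s])
    for t in ["knob_top","valve_axis","lever_grip","pin_tip","lube_set","fitting"]:
        r=models.landmark_of(t,n); print(t,[(x["centre"],round(x["score"],2)) for x in r[:2]])
print(env.read_time_s(),env.read_orientation())
E
```

```text
pics
scene 407.48990761976887 265.2987269443774 196.09623221968582 [1307.74030639 -647.76948592  883.61333617] [54.00719716 -0.70532886 51.30256014] ['image', 'fx', 'fy', 'cx', 'cy', 'origin', 'rotation']
knob_top [([275.9, 188.3], 0.73)]
valve_axis [([243.5, 236.8], 0.71)]
lever_grip [([229.0, 249.0], 0.69)]
pin_tip [([226.9, 246.8], 0.56)]
lube_set [([259.3, 238.7], 0.65)]
fitting [([243.4, 234.5], 0.43)]
top 416.2182839805911 248.42475303611636 192.31462270176638 [ 220.14795092   -5.33160293 1421.21044483] [ 12.96822309  -0.19184306 -88.15556275] ['image', 'fx', 'fy', 'cx', 'cy', 'origin', 'rotation']
knob_top [([240.5, 184.0], 0.63)]
valve_axis [([289.9, 182.8], 0.82)]
lever_grip [([308.5, 179.1], 0.43)]
pin_tip [([267.1, 205.6], 0.38)]
lube_set [([240.7, 181.4], 0.72), ([258.7, 194.5], 0.7)]
fitting [([267.4, 204.2], 0.5)]
wrist 297.3186396354542 257.7166729474171 195.18819464968902 [241.26371537 634.21594872 374.56599459] [-1.63860602e+01 -5.51140829e-02  6.31459089e+01] ['image', 'fx', 'fy', 'cx', 'cy', 'origin', 'rotation']
knob_top [([144.2, 275.9], 0.53)]
valve_axis []
lever_grip []
pin_tip []
lube_set []
fitting []
1.05 [-1.79996066e+02  1.22915869e-03  1.53140038e+02]
```

View pics/a_scene.png

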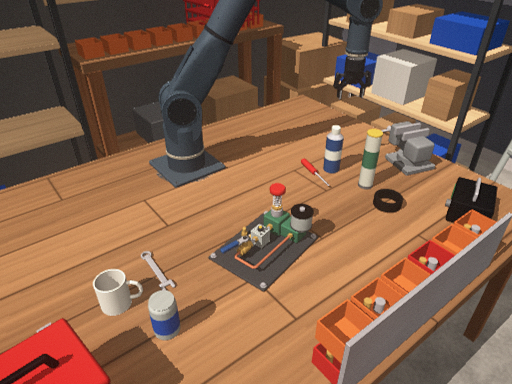

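View pics/a_top.png

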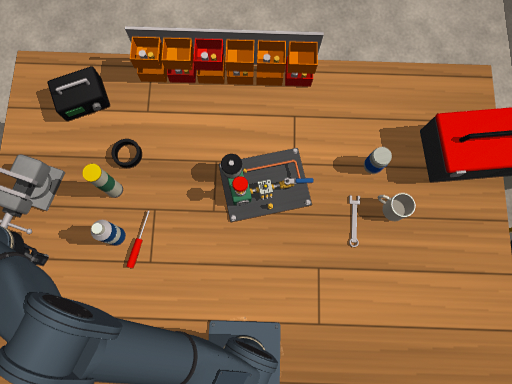

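View pics/a_wrist.png

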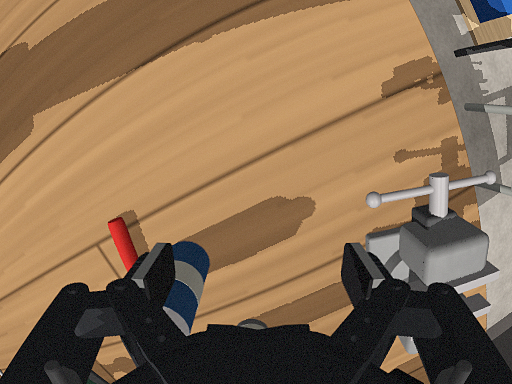

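```bash
cat > h.py <<'E'
from plant import env, kinematics, vision, models
import numpy as np, cv2
from scipy.spatial.transform import Rotation as R
def ray(s,px,fish=False):
    x=(px[0]-s["cx"])/s["fx"]; y=(px[1]-s["cy"])/s["fy"]
    if fish:
        r=np.hypot(x,y); k=np.sin(r)/r if r>1e-9 else 1
        v=np.array([x*k,-y*k,-np.cos(r)])
    else: v=np.array([x,-y,-1.])
    d=R.from_euler('xyz',s["rotation"],degrees=True).apply(v)
    return np.array(s["origin"]),d/np.linalg.norm(d)
def onz(s,px,z,fish=False):
    o,d=ray(s,px,fish); return o+d*(z-o[2])/d[2]
def proj(s,P,fish=False):
    v=R.from_euler('xyz',s["rotation"],degrees=True).inv().apply(np.array(P,float)-np.array(s["origin"]))
    x,y,z=v[0],-v[1],-v[2]
    if fish:
        h=np.hypot(x,y); t=np.arctan2(h,z); k=t/h
        return np.array([s["cx"]+s["fx"]*x*k,s["cy"]+s["fy"]*y*k])
    return np.array([s["cx"]+s["fx"]*x/z,s["cy"]+s["fy"]*y/z])
def crop(s,name,c,h,w,k):
    im=s["image"]; r,cc=int(c[1]),int(c[0]); a=im[max(0,r-h):r+h,max(0,cc-w):cc+w]
    cv2.imwrite("pics/"+name+".png",cv2.resize(a,None,fx=k,fy=k,interpolation=cv2.INTER_CUBIC)); 
E
python3 - <<'E'
from h import *
for n in ("scene","top"):
    s=vision.snapshot(n)
    for t,z in [("knob_top",175),("valve_axis",78),("lever_grip",78),("pin_tip",76),("fitting",10)]:
        r=models.landmark_of(t,n)
        print(n,t,[(onz(s,x["centre"],z).round(0),x["centre"],round(x["score"],2)) for x in r[:2]])
    crop(s,"b_"+n,(265,185) if n=="top" else (265,230),55,75,5)
E
```

```text
scene knob_top [(array([542.,  15., 175.]), [275.2, 189.2], 0.56)]
scene valve_axis [(array([ 564., -125.,   78.]), [242.6, 236.0], 0.77)]
scene lever_grip [(array([ 581., -196.,   78.]), [226.1, 249.4], 0.47)]
scene pin_tip []
scene fitting [(array([503., -82.,  10.]), [242.8, 236.3], 0.37)]
top knob_top [(array([463., -59., 175.]), [267.3, 207.1], 0.73), (array([533.,  24., 175.]), [241.0, 183.8], 0.51)]
top valve_axis [(array([ 565., -123.,   78.]), [285.6, 183.1], 0.88), (array([365., 347.,  78.]), [139.4, 238.4], 0.6)]
top lever_grip [(array([ 579., -200.,   78.]), [308.8, 179.9], 0.59)]
top pin_tip [(array([558.,  25.,  76.]), [241.2, 183.8], 0.41)]
top fitting [(array([492., -69.,  10.]), [267.9, 207.9], 0.51)]
```

```bash
ls pics
```

```text
a_scene.png
a_top.png
a_wrist.png
b_scene.png
b_top.png
```

View pics/b_top.png

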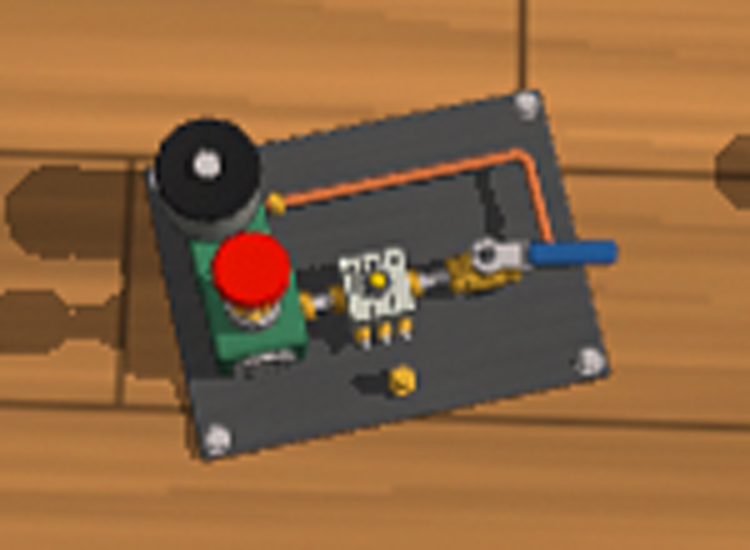

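View pics/b_scene.png

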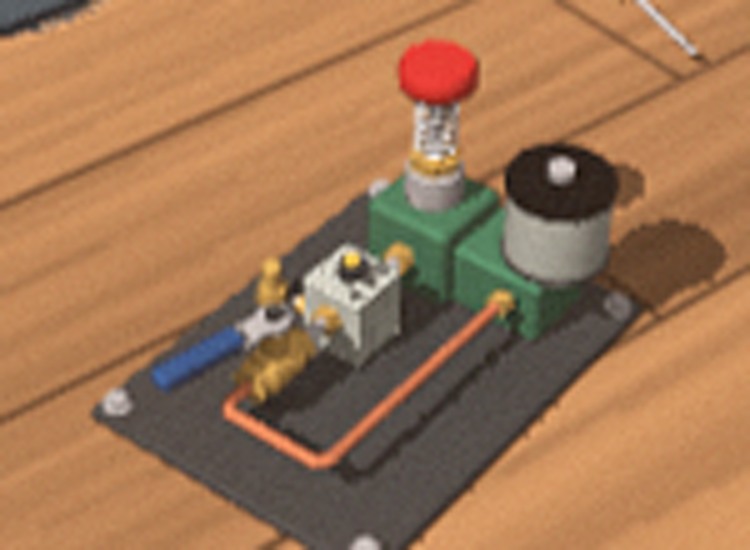

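```bash
python3 - <<'E'
from h import *
from scipy.optimize import least_squares
st=vision.snapshot("top"); ss=vision.snapshot("scene")
obs=[(st,(0,70,175),(240.4,183.8)),(st,(0,-90,78),(288,180.8)),(st,(0,-15,75),(265.6,186.2)),(st,(86,82,127),(231.4,162.4)),
(ss,(0,70,175),(277.6,187)),(ss,(0,-15,75),(260.4,226.8)),(ss,(86,82,127),(302,209.5)),(ss,(0,-90,78),(243.6,239))]
def W(p,l):
    c,s=np.cos(p[2]),np.sin(p[2]); return np.array([p[0]+c*l[0]-s*l[1],p[1]+s*l[0]+c*l[1],l[2]])
f=lambda p:np.concatenate([proj(s,W(p,l))-q for s,l,q in obs])
r=least_squares(f,[550,-50,0.2],loss='soft_l1'); p=r.x
print(p[:2],np.degrees(p[2])); print(f(p).reshape(-1,2).round(1))
for n,l in dict(knob=(0,70,175),piv=(0,-90,78),pin=(0,-15,75),stop=(-65,-90,78)).items(): print(n,W(p,l).round(1))
tip=onz(st,(313.2,180.4),78); print("levertip",tip, "fit",onz(st,(270.4,205.8),29))
v=tip-W(p,(0,-90,78)); d=R.from_euler('z',-p[2]).apply(v); print(d)
E
```

```text
[553.09697492 -41.67049056] 13.4990759986248
[[-0.3 -1.1]
 [-0.4 -0.3]
 [-0.  -1.1]
 [ 0.1 -0.5]
 [-0.7  0.1]
 [-0.9 -0.6]
 [-0.5 -1.1]
 [-0.  -0.7]]
knob [536.8  26.4 175. ]
piv [ 574.1 -129.2   78. ]
pin [556.6 -56.3  75. ]
stop [ 510.9 -144.4   78. ]
levertip [ 577.3340124  -214.49572182   78.        ] fit [496.07361831 -76.03350041  29.        ]
[-16.77508142 -83.70835095   0.        ]
```

```bash
cat >> h.py <<'E'
PX,PY,PW=553.1,-41.7,np.radians(13.5)
def W(l):
    c,s=np.cos(PW),np.sin(PW); return np.array([PX+c*l[0]-s*l[1],PY+s*l[0]+c*l[1],l[2]])
def lev(th,gap,r=62,z=66):
    u=np.array([-np.sin(th),-np.cos(th)]); t=np.array([-np.cos(th),np.sin(th)])
    q=np.array([0,-90])+r*u-(19+gap)*t
    return W((q[0],q[1],z)), [180,0,np.degrees(np.arctan2(t[1],t[0])+PW)]
E
python3 - <<'E'
from h import *
for th in (0.2,0.7,1.2,1.571):
    print(th,lev(th,0), np.round(kinematics.solve_ik(*lev(th,0)),0))
env.move_gripper(0,30)
p,o=lev(0.2,16,z=190); env.movep(p,o)
p,o=lev(0.2,16); env.move_straight(p,o,feed=150)
print(env.read_time_s(),env.read_ee_pos(),env.read_contact_force(),env.read_finger_gap())
s=vision.snapshot("scene"); crop(s,"c_scene",(250,230),55,75,5)
s=vision.snapshot("wrist"); cv2.imwrite("pics/c_wrist.png",s["image"])
E
```

```text
0.2 (array([ 595.30596983, -190.49733946,   66.        ]), [180, 0, np.float64(182.04084409738354)]) [ 12.  39.   2. 101.  -2.  41. 107.]
0.7 (array([ 563.33008657, -193.15695306,   66.        ]), [180, 0, np.float64(153.39295434084238)]) [  9.  37.   9. 105.  -9.  38.  86.]
1.2 (array([ 533.99352234, -180.16092852,   66.        ]), [180, 0, np.float64(124.74506458430123)]) [  5.  36.  13. 110. -13.  35.  62.]
1.571 (array([ 518.2519    , -162.15055775,   66.        ]), [180, 0, np.float64(103.48833038494769)]) [  2.  35.  16. 113. -17.  34.  42.]
6.475 [ 611.89538492 -190.14677352   66.8320823 ] [ 0.37242878  0.3204805  -0.89174055] -0.0029313440092896418
```

View pics/c_scene.png

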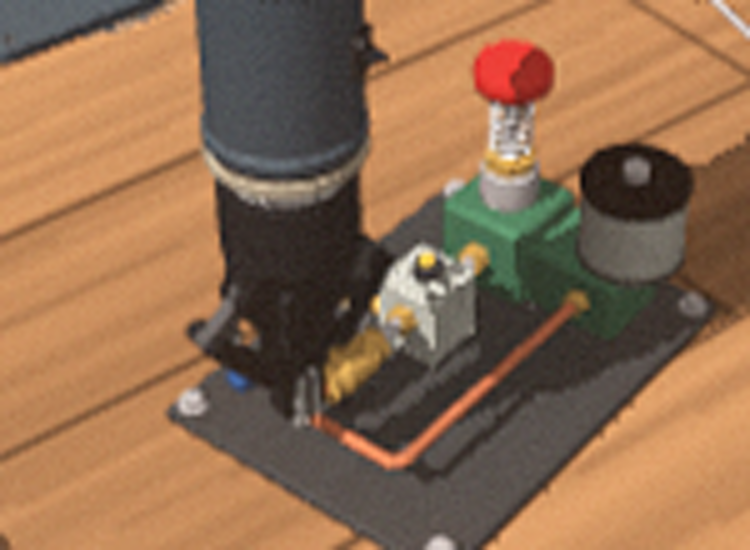

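View pics/c_wrist.png

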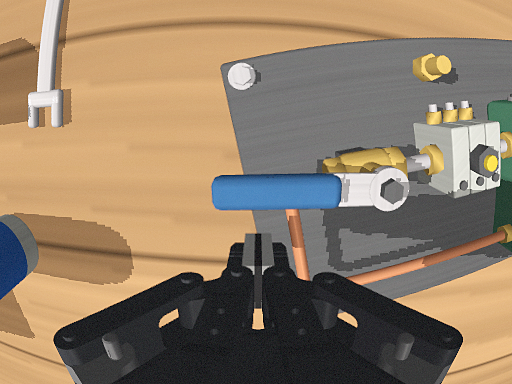

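The wrist picture shows the lever at (212–340, 177–208), with the shut fingers at (258, 240) on its +x side and clear of it. The brass fitting at (433, 67) is out of the way, so I can push.

```bash
python3 - <<'E'
from h import *
for th in (0.3,0.6,0.9,1.2,1.4,1.53):
    p,o=lev(th,0); env.move_straight(p,o,feed=90)
    print(th,round(env.read_time_s(),2),env.read_contact_force().round(1) if hasattr(env.read_contact_force(),'round') else env.read_contact_force())
s=vision.snapshot("wrist"); cv2.imwrite("pics/d_wrist.png",s["image"])
print(proj(s,W((0,-90,84)),True),proj(s,W((-86,-90,84)),True),env.read_ee_pos(),p)
E
```

```text
0.3 6.97 [-0.1 -0.4  0.5]
0.6 7.42 [-0.2 -0.8  0. ]
0.9 7.88 [-0.1 -0.2 -0.7]
1.2 8.32 [ 0.6 -0.2 -0. ]
1.4 8.68 [-0.5  0.4 -0.3]
1.53 8.96 [-0.2  0.2 -0.3]
[384.71468489 226.27884093] [204.58035918 219.82008405] [ 520.05341361 -164.58855075   65.99105751] [ 519.64889177 -164.41242177   66.        ]
```

View pics/d_wrist.png

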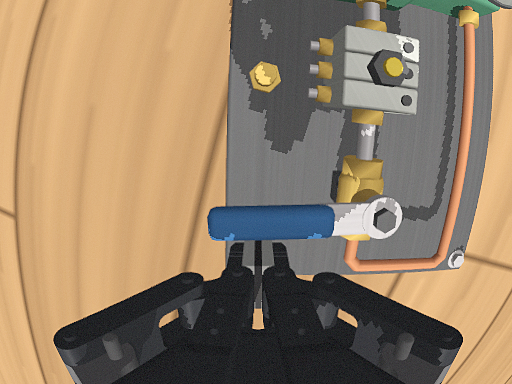

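```bash
python3 - <<'E'
from h import *
for g in (0,-2,-4,-6,-8,-10):
    p,o=lev(1.571,-g); p,o=lev(1.571,g)
    env.move_straight(p,o,feed=60); f=np.array([env.read_contact_force() for _ in range(3)]).mean(0)
    print(g,round(env.read_time_s(),2),f.round(1),np.round(env.read_ee_pos()-p,1))
    if np.hypot(f[0],f[1])>8: break
s=vision.snapshot("wrist"); cv2.imwrite("pics/e_wrist.png",s["image"])
E
```

```text
0 9.26 [-0.2  0.   0. ] [ 0.2 -0.2  0. ]
-2 9.51 [-0.7 -0.6  0.1] [-0.  -0.1  0. ]
-4 9.76 [ 1.5 -6.9 -2.3] [ 0.4 -1.8  0.2]
-6 10.01 [  1.9 -11.8  -5.4] [ 0.8 -3.6  0.3]
```

View pics/e_wrist.png

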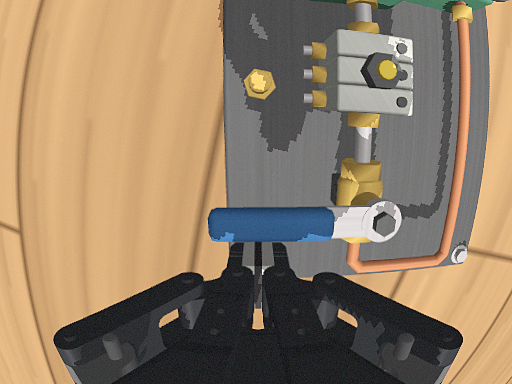

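```bash
python3 - <<'E'
from h import *
p,o=lev(1.571,25); env.move_straight(p,o,feed=120)
p,o=lev(1.571,25,z=205); env.move_straight(p,o,feed=250)
k=W((0,70,205)); o=[180,0,130]; env.movep(k,o)
s=vision.snapshot("top"); crop(s,"f_top",(265,185),55,75,5)
s=vision.snapshot("wrist"); cv2.imwrite("pics/f_wrist.png",s["image"])
print(env.read_time_s(),env.read_ee_pos(),k,env.read_contact_force(),proj(s,W((0,70,175)),True))
for t in ("knob_top",): 
    r=models.landmark_of(t,"wrist"); print([(onz(s,x["centre"],175,True),x["centre"],x["score"]) for x in r])
E
```

```text
12.1333 [536.72098858  24.21347107 204.86924918] [536.75882453  26.36589443 205.        ] [ 1.17289042 -0.84939698 -0.36941557] [259.77550784 224.33217224]
[(array([535.16159427,  28.39358272, 175.        ]), [259.9, 220.5], 0.92)]
```

View pics/f_wrist.png

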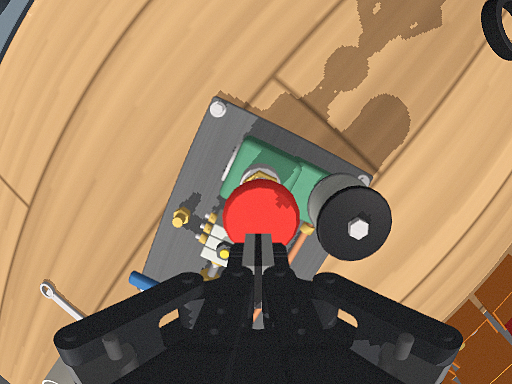

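View pics/f_top.png

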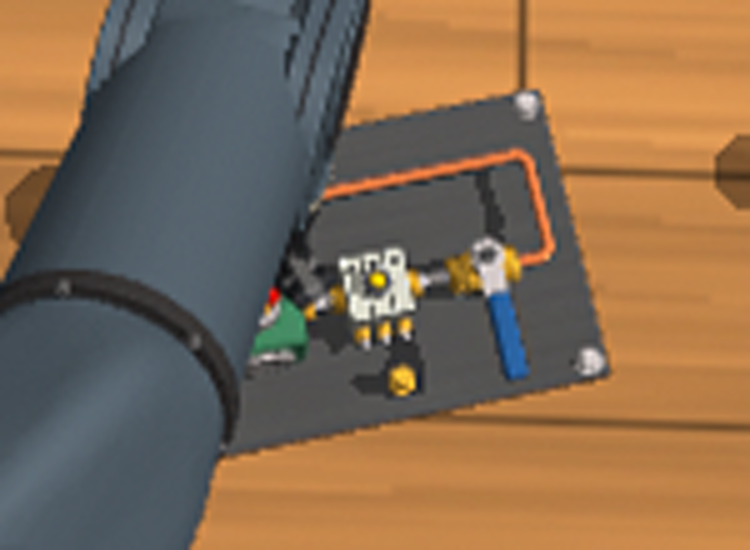

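The lever now stands across its pipe in the top view, from (490, 255) to (516, 378), and I felt the stop. The wrist view puts the knob at (260, 215), about 2 mm off my fit, so I'll use the wrist value and try the first stroke.

```bash
python3 - <<'E'
from h import *
k=np.array([535.4,28.4,181]); o=[180,0,130]
env.move_straight(k,o,feed=150)
def rd(): print(round(env.read_time_s(),2),np.round(env.read_ee_pos(),1),np.round(env.read_contact_force(),1))
for z in (165,150,144,141,138,135):
    env.move_straight([k[0],k[1],z],feed=120); rd()
    if abs(env.read_contact_force()[2])>30: break
s=vision.snapshot("scene"); crop(s,"g_scene",(265,230),55,75,5)
env.move_straight(k,feed=200); env.dwell(0.5); rd()
s=vision.snapshot("scene"); crop(s,"g2_scene",(265,230),55,75,5)
E
```

```text
12.78 [536.7  27.6 166.3] [ 0.9 -0.8  6.6]
13.05 [536.8  27.6 151.7] [-0.5 -0.2 10.9]
13.3 [536.8  27.6 146. ] [-0.6 -0.9 12. ]
13.55 [537.   27.6 144.9] [-7.8 -0.8 35.5]
14.45 [535.3  28.3 180.7] [ 0.1 -0.3 -0.2]
```

View pics/g_scene.png

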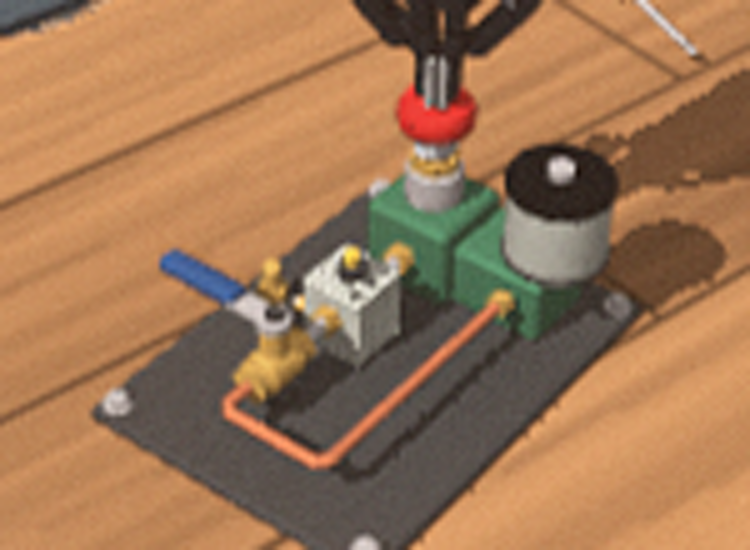

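View pics/g2_scene.png

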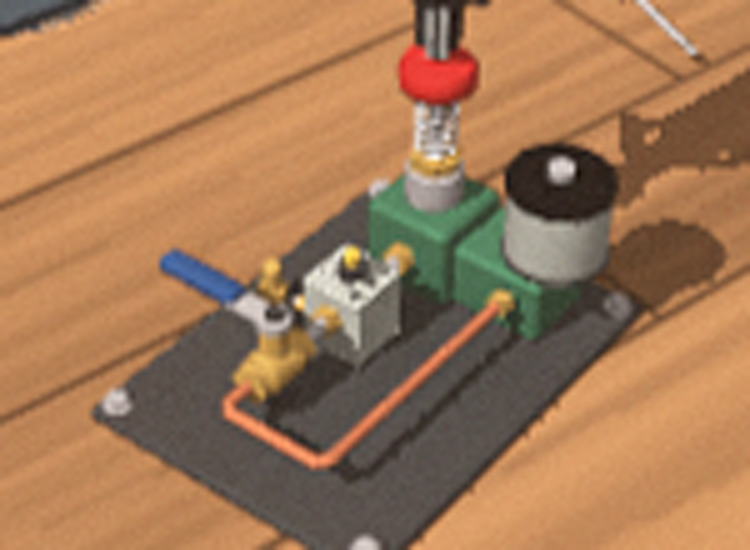

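Command z of about 142 reaches the stop at TCP 145. After release the knob comes back up. Next I'll do a batch of strokes.

```bash
cat >> h.py <<'E'
def strokes(n):
    k=np.array([535.4,28.4,180])
    for i in range(n):
        env.move_straight([k[0],k[1],141.9],feed=130)
        env.dwell(0.08); z,f=env.read_ee_pos()[2],env.read_contact_force()
        env.move_straight(k,feed=180); env.dwell(0.45)
        print(round(env.read_time_s(),2),round(z,1),np.round(f,1))
E
python3 - <<'E'
from h import *
strokes(3)
s=vision.snapshot("scene"); crop(s,"i_scene",(265,230),55,75,5)
E
```

```text
15.84 144.9 [-8.8  1.2 38.9]
17.18 144.9 [-8.6  1.4 39.8]
18.51 144.9 [-9.9  0.8 39.7]
```

View pics/i_scene.png

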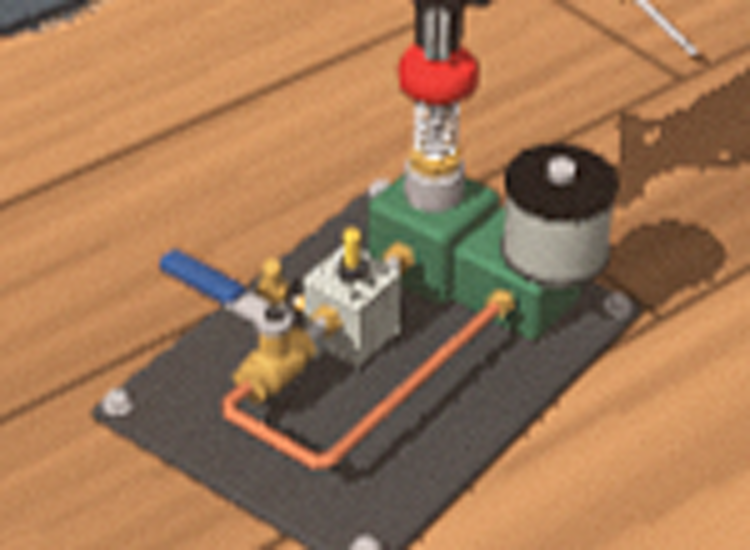

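The pin is rising: its top is now at row 230 in the crop, up from 257. I'll carry on with a little less overtravel.

```bash
sed -i 's/141.9/142.6/' h.py; python3 - <<'E'
from h import *
strokes(3)
s=vision.snapshot("scene"); crop(s,"j_scene",(260,225),30,40,10)
strokes(1)
s=vision.snapshot("scene"); crop(s,"j2_scene",(260,225),30,40,10)
for z in (80,86,90,96): print(z,(proj(s,W((0,-15,z)))-(220,195))*10)
E
```

```text
19.89 145.0 [-7.4  0.  29.5]
21.23 144.9 [-6.6  0.6 31.2]
22.56 144.9 [-5.9  0.5 31.3]
23.94 145.0 [-6.4  1.6 30.6]
80 [394.49511322 299.55477164]
86 [394.57138177 284.44993262]
90 [394.62246847 274.33231144]
96 [394.69946275 259.08374248]
```

View pics/j_scene.png

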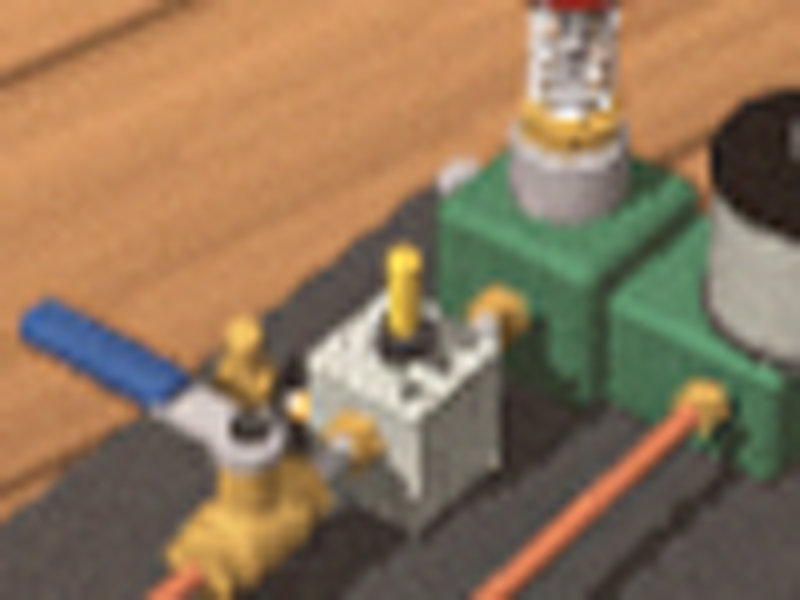

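View pics/j2_scene.png

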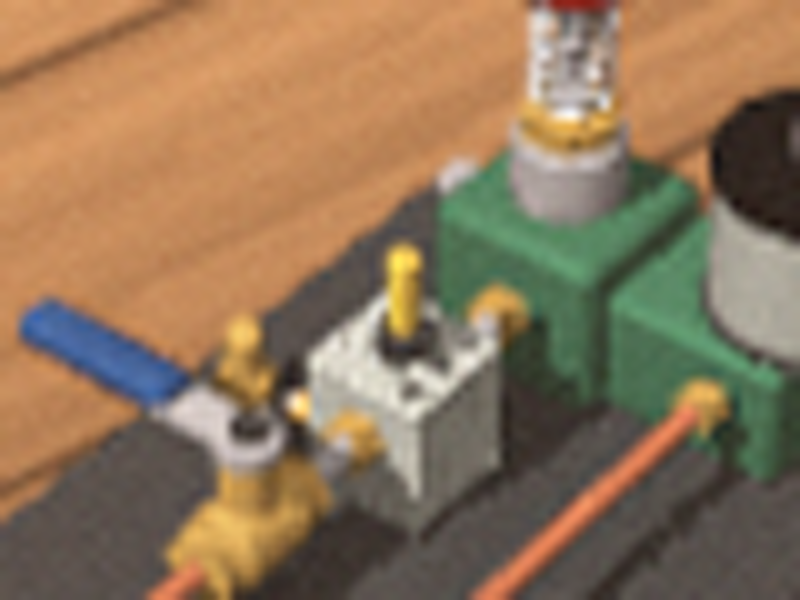

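```bash
python3 - <<'E'
from h import *
a=vision.snapshot("scene")["image"].astype(int)
strokes(2)
b=vision.snapshot("scene")["image"].astype(int)
print("pin diff",np.abs(a-b)[212:232,255:266].mean(), [np.round(im[215:230,260].tolist(),0).tolist() for im in ()])
env.move_straight([535.4,28.4,260],feed=250)
p=env.read_ee_pos(); env.movep([430,200,300],[180,0,130])
print(env.read_time_s(),env.read_contact_force())
s=vision.snapshot("top"); crop(s,"k_top",(265,185),55,75,5); cv2.imwrite("pics/k_topf.png",s["image"])
s=vision.snapshot("scene"); crop(s,"k_scene",(265,230),55,75,5)
E
```

```text
25.38 145.0 [-6.8  1.9 30.8]
26.71 144.9 [-7.1  0.3 32.5]
pin diff 2.55 []
28.0583 [-0.09333391 -0.52281121  0.46319679]
```

View pics/k_top.png

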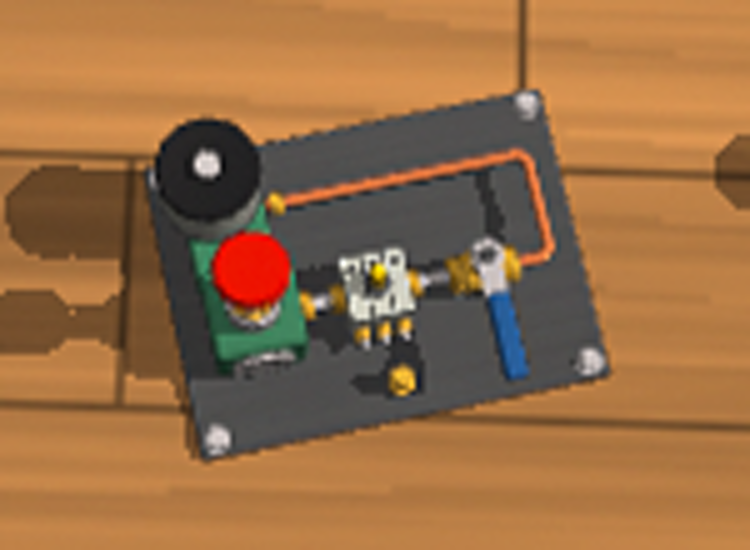

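View pics/k_scene.png

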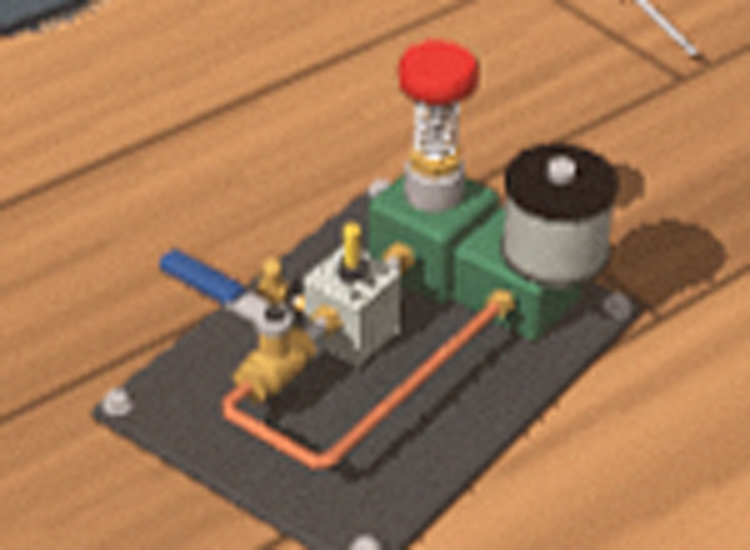

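View pics/k_topf.png

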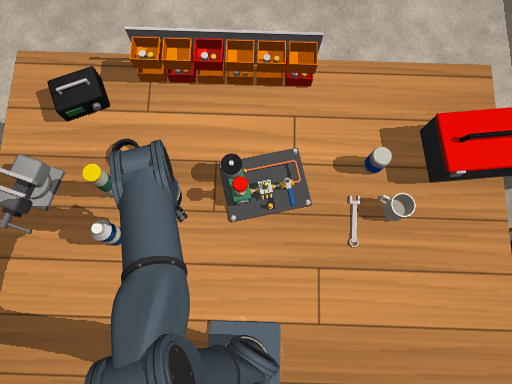

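The pin stands fully out and did not move over the last three strokes. The lever is across its pipe, the knob is up, and nothing loose has shifted.

```bash
python3 -c "
from plant import env
env.finish_job(); print(env.read_time_s())"
```

```text
the job is handed in; nothing more can be done
the job is handed in; nothing more can be done
```

I shut the vent and primed the pump, then handed the job in at about 28 s, with the gripper clear of everything.

- **Vent:** I pushed the blue lever clockwise with the shut fingers until I felt the stop at about 12 N. In the last pictures it still stands across its pipe. The top view puts it about 1.7° off square, which is within what that picture can resolve.
- **Strokes:** I made ten strokes, each right down and right up again. The downward force at the stop was 30–40 N. On strokes 2–4 it read 39–40 N through the fingertips, close to the 40 N limit set for the arm and gripper body, so I eased off after that. A sideways force of up to 10 N showed at the bottom of the strokes.
- **Pin:** It rose during the first strokes and did not visibly move over the last three. Its top matches the 96 mm expected when fully out.
- **Loose things:** The knob is up. The fitting, wrench, mug and drink can sit where they were in the first picture. The arm hid the tape and screwdriver and partly hid the cartridge and spray can in the last top view, but it stayed well away from them.

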